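# Shift the honey samples in the sliding tray

## Task

In the tasting stand's tray, slide the yellow-lidded sample carrier into the empty place with the yellow patch, and then slide the black-lidded carrier fully into the place that the yellow one has left, so that the back left place comes free. Slide the carriers flat along the tray, never lifting them out; leave the white-lidded carrier in its own place and do not disturb the jars and lids standing around.

Things in the scene. Friction and masses are not known exactly. Their poses are not given: they have to be found in the camera images.
- stand: Fixed tasting stand: square tray, 200 mm outside, 182 mm inside, floor 10 mm above the table, kerbs 9 mm thick and 12 mm above the floor; 2 x 2 places at 91 mm pitch, no walls between. Origin: tray centre at table height; x to the back (away from the robot), y to the robot's left, z up. Black starts back left; yellow and white start front left and back right, either way round.
- shelf_front (a point): Middle of the axis of the front bar of the wire shelf over the tray's back row; 12 mm bar along y, 260 mm long, 216 mm above the table, at stand x = 30.5 mm: back row jars stand 15 mm behind it, so grip them from the robot's side with the tool leaning 25 to 45 degrees (32 is good), fingers pointing forward and down, closing along stand y, about 46 mm above the carrier's underside.
- shelf_back (a point): Middle of the axis of the shelf's back bar (as the front bar), at stand x = 125 mm. Side bars join front and back bars at stand y = +-130 mm; three 6 mm bars run between at x = 62, 83, 104 mm. Two upright 12 mm posts carry the shelf at its back corners, x = 125, y = +-130 mm, a low strip (30 mm wide, 8 mm high) on the table between them.
- yellow_mid (a point): Mid-height centre of the loose yellow-lidded carrier: wooden tile 84 x 84 x 12 mm with a fixed square jar of amber honey, 30 x 30 mm, from 12 to 52 mm above the tile's underside, sides parallel to the tile's, and a round lid 29 mm across up to 64 mm. This point is 32 mm above the underside. About 0.16 kg; slides on the tray floor when its jar is drawn along. Axes as the stand's.
- black_mid (a point): Mid-height centre of the loose black-lidded carrier: wooden tile 84 x 84 x 12 mm with a fixed square jar of nearly black honey, 30 x 30 mm, from 12 to 52 mm above the tile's underside, sides parallel to the tile's, and a round lid 29 mm across up to 64 mm. This point is 32 mm above the underside. About 0.16 kg; slides on the tray floor when its jar is drawn along. Axes as the stand's.
- white_mid (a point): Mid-height centre of the loose white-lidded carrier: wooden tile 84 x 84 x 12 mm with a fixed square jar of pale honey, 30 x 30 mm, from 12 to 52 mm above the tile's underside, sides parallel to the tile's, and a round lid 29 mm across up to 64 mm. This point is 32 mm above the underside. About 0.16 kg; slides on the tray floor when its jar is drawn along. Axes as the stand's.
- place_front_left (a point): Middle of the front left place of the tray, on the tray floor (10 mm above the table).
- place_front_right (a point): Middle of the front right (yellow patch, empty at the start) place of the tray, on the tray floor (10 mm above the table).
- place_back_left (a point): Middle of the back left place of the tray, on the tray floor (10 mm above the table).
- place_back_right (a point): Middle of the back right place of the tray, on the tray floor (10 mm above the table).
- big_jar: Bystander: round jar of dark honey with an orange lid, 68 mm diameter, 110 mm tall, on the table left of the stand. Origin at the centre of its underside.
- small_jar: Bystander: round jar of amber honey with a yellow lid, 52 mm diameter, 70 mm tall, on the table right of the stand. Origin at the centre of its underside.
- spare_lids: Bystander: a stack of three orange jar lids (one solid piece), 60 mm diameter, 36 mm tall, on the table right of the stand, nearer the robot. Origin at the centre of its underside.
There are look-alikes about, which are no part of the job. Leave any blue or pink look-alike of the part that bears black_mid alone.

How it is judged:
By the outcome, as a careful person would: the job done as asked, in the order asked, and still so for the second after the job is handed in, with the robot touching nothing.
It also fails if it takes over 45 s, if anything falls off the work surface, if the arm or the gripper's body presses on something with over 40 N, if the wrist force passes 120 N, or if a joint passes its speed limit or range.

## Robot

A 6-joint arm with a two-finger parallel gripper is mounted at the origin on the work surface. World frame = base frame: x ahead of the robot, y to its left, z up, the work surface at z = 0. Lengths are in m, angles in rad, forces in N, time in s.
With the tool pointing down it reaches from about 0.4 to 0.825 m from the base axis. Payload 7 kg.
Tool frame: the origin (TCP) lies at the centre of the arm's flange, where the gripper is bolted on; the fingertips stand 178 mm ahead of it and the grasp point (between the pads) lies arm.tcp_to_grasp ahead of it (arm.tcp_to_grasp is the distance from the TCP to the grasp point, in m); z points along the fingers, y is the direction in which the jaws open and shut (so a half turn about z gives the same grasp; the last joint's range is limited). The gripper opens to 88 mm and grips with 3 to 60 N. Pads are 19 mm wide; open, the fingers measure 130 mm over their backs; the gripper's body (78 mm by 193 mm) begins 47 mm behind the grasp point.
Start: joints at [-0.936, 0.359, 0.012, 0, -1.224, -0.288], TCP at [0.229, -0.635, 0.405] pointing down, gripper open.
Joint ranges: [-3.07, 3.07], [-1.43, 2.12], [-1.02, 1.25], [-3.03, 1.67], [-3.05, -0], [-3.03, 3.03]. Speed limits (rad/s): [2.39, 2.39, 3.01, 3.14, 3.14, 3.14].

## Interface

Orientations are given as [roll, pitch, yaw] about the fixed x, y, z axes, in that order (R = Rz(yaw) Ry(pitch) Rx(roll)).
In Python, from station import arm gives the robot as it stands.
- The arm moves only by the tool move_arm, never from a script. Its argument "deltas" is a list of rows, each a list of 6 numbers: the shift along the world's x, y, z in mm, then the turn, a rotation vector about the world's x, y, z in degrees. In form: [[tx, ty, tz, ax, ay, az], ...]. A call has exactly 5 rows; each row shifts and turns the commanded pose from where the row before left it; what a row does not reach is not made up. A row lasts 1/12 s, in which the tool goes at most 41.7 mm and 7.16 degrees, less where a joint would pass 70% of its speed; a pose out of reach is approached as far as the arm can. A call with a gripper value outside its range is refused whole. "claw" is the closure in counts, from 0 (fully open) to 255 (shut), set as the call begins (left out, the last holds). The fingers move at their own pace and stop on an object; "squeeze" is the grip in N (left out, the last holds). Time passes only in rows, so rows that do not move let the fingers close, or fill a call up. It gives the time, the measured TCP pose, the force and the opening at its end, in the units of the state.
- arm.get_state(): the state, without advancing time (a new reading comes with each control period).
- arm.grab_frame(name): name is "scene" or "top"; returns the picture (480x640x3 uint8, red, green, blue); there is no depth.
- arm.calibration(name): a dict with "intrinsics" (3x3 intrinsics, pixels), "T" (4x4, takes a point from camera to world coordinates). Camera axes: x right, y up, looking along -z (the intrinsics and any distortion apply to the point x, -y, -z); pixel columns grow to the right and rows downward; lengths in m; the calibration is good to about 2 mm. A picture is of the moment at which its call begins. calibration takes no time and is no camera call.
- arm.job_done(): hands the job in, once; it reports no verdict.
Trained networks look in the newest picture that a camera, given by its name, has taken for a name from the list of things; names that differ only in an ending like _2 or _b are one class to them, and where a whole thing is asked for, a point or a joint stands for the part that bears it (a point fixed in the world has none). Each returns a list of dicts, best first, with "score" (0 to 1); they miss things now and then, are a little off and sometimes report something else, mostly with a low value. They report only what shows in the picture. A call takes as long as a camera call. They do not tell look-alikes from the thing itself.
- arm.spot_in(thing, camera): "xy" ([column, row] in pixels, amid what is visible of it).
- arm.masks_of(thing, camera): "pixels" (480x640 bool, what is visible of it) and "xy" ([column, row] in pixels, amid what is visible of it).
- arm.spot_point(thing, camera): "xy" ([column, row] in pixels: a listed point, or the origin of a listed thing).
The state is a dict: "t": time; "q": joint angles; "qd": joint speeds; "joint_efforts": joint torques, N m; "eef_pos": TCP position; "ee_rot": TCP orientation; "force": force on the tool from outside, world axes, zero at the start; "moment": the same for the moment, N m; "width": finger opening in m.
Only numpy, scipy, OpenCV 4.12 (cv2) and the standard library are available. Lean on these libraries where they do the work, as an engineer would, in place of code of your own. Each camera call takes 0.05 s, during which the arm holds its last target. There are 200 camera calls.

## Working session

There is one attempt and no reset: what is moved stays moved. The work goes in short steps, Python scripts to look and compute and a tool call to move; the robot and the scene stay as the last step left them, time stands still between calls to the robot, and variables do not carry over. Pictures are saved under pics/ and viewed, about 8 in all and at most 12, crops included, and the job is handed in when it is done.

Besides the shell and the picture viewer there is one more tool, called after "Call:" by a JSON object that holds its "name" and its "arguments". move_arm: Moves the arm, as the interface text tells. Its arguments: {"type":"object","properties":{"deltas":{"type":"array","items":{"type":"array","items":{"type":"number"}}},"claw":{"type":"number"},"squeeze":{"type":"number"}},"required":["deltas"]}

```bash
mkdir -p pics; ls; cat > h.py <<'E'
import numpy as np, cv2
from station import arm
def cal(c):
    d=arm.calibration(c); return np.array(d["intrinsics"]),np.array(d["T"]),d
def to_plane(c,xy,z):
    K,T,_=cal(c); r=np.linalg.inv(K)@[xy[0],xy[1],1]; r=T[:3,:3]@(r*[1,-1,-1]); o=T[:3,3]
    return o+r*(z-o[2])/r[2]
def proj(c,p):
    K,T,_=cal(c); q=np.linalg.inv(T)@np.append(p,1); q=q[:3]*[1,-1,-1]; u=K@q; return u[:2]/u[2]
def save(im,n): cv2.imwrite("pics/"+n,im[:,:,::-1])
E
python3 - <<'E'
from h import *
np.set_printoptions(precision=4,suppress=True)
print(arm.get_state(), arm.tcp_to_grasp)
for c in("scene","top"):
    save(arm.grab_frame(c),c+"0.png"); K,T,d=cal(c); print(c,d.keys(),K,T)
    for n,z in [("stand",0),("shelf_front",.216),("yellow_mid",.042),("black_mid",.042),("white_mid",.042),("place_front_left",.01),("place_front_right",.01),("place_back_left",.01),("place_back_right",.01),("big_jar",0),("small_jar",0),("spare_lids",0)]:
        for r in arm.spot_point(n,c)[:3]: print(n,np.round(r["xy"],1),round(r["score"],2),to_plane(c,r["xy"],z))
E
```

```text
pics
{'t': 0.0, 'q': array([-0.9359,  0.3594,  0.0111, -0.0003, -1.2241, -0.2881]), 'qd': array([-0.0002, -0.0001,  0.0008,  0.0003, -0.0006,  0.0002]), 'joint_efforts': array([  0.0008, -58.2718,  29.3066,   6.9973,   0.0069,  -0.0002]), 'eef_pos': array([ 0.2294, -0.6346,  0.4037]), 'ee_rot': array([ 3.1399, -0.0002, -2.7949]), 'force': array([ 0.0452,  0.8433, -0.2198]), 'moment': array([-0.0254, -0.0317, -0.0493]), 'width': 0.08744197295705829} 0.1593
scene dict_keys(['intrinsics', 'T']) [[435.9769   0.     321.8289]
 [  0.     435.9769 244.889 ]
 [  0.       0.       1.    ]] [[-0.7897 -0.5021  0.3525  0.825 ]
 [ 0.6134 -0.6394  0.4635  0.3215]
 [-0.0073  0.5823  0.813   0.7069]
 [ 0.      0.      0.      1.    ]]
stand [281.9 284.5] 0.75 [ 0.6333 -0.0556  0.    ]
shelf_front [254.8 226. ] 0.95 [ 0.6672 -0.0438  0.216 ]
shelf_front [279.5 308.6] 0.68 [0.7142 0.0865 0.216 ]
yellow_mid [320.6 275.1] 0.71 [ 0.5791 -0.0064  0.042 ]
yellow_mid [279.1 306.7] 0.62 [ 0.6734 -0.0002  0.042 ]
black_mid [402.3 333.5] 0.9 [0.5425 0.1645 0.042 ]
black_mid [283.4 308.4] 0.66 [0.6695 0.007  0.
[... 956 characters left out ...]
.48 [ 0.5724 -0.2809  0.042 ]
black_mid [326.5 202.3] 0.95 [ 0.6705 -0.0094  0.042 ]
black_mid [322.7 349.1] 0.76 [ 0.4072 -0.0022  0.042 ]
black_mid [232.2 278.9] 0.6 [0.5303 0.1602 0.042 ]
white_mid [371.8 196.1] 0.86 [ 0.6821 -0.0924  0.042 ]
white_mid [376.9 249.8] 0.45 [ 0.583  -0.1001  0.042 ]
place_front_left [346.5 126.9] 0.54 [ 0.8262 -0.0488  0.01  ]
place_front_right [377.2 250.5] 0.72 [ 0.5855 -0.1042  0.01  ]
place_back_left [343.7 128.3] 0.41 [ 0.8234 -0.0434  0.01  ]
big_jar [245.4 204.2] 0.87 [0.6759 0.1454 0.    ]
big_jar [322.4 204.3] 0.31 [ 0.6756 -0.0021  0.    ]
small_jar [459.8 199.8] 0.71 [ 0.6842 -0.2643 -0.    ]
spare_lids [476.2 254.8] 0.59 [ 0.5787 -0.2908  0.    ]
```

View pics/scene0.png

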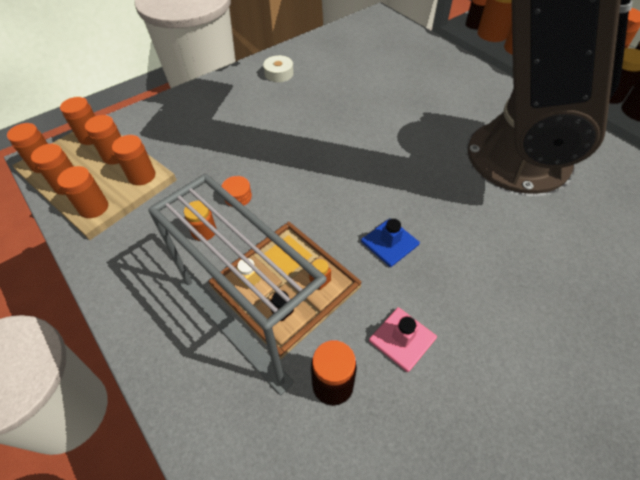

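View pics/top0.png

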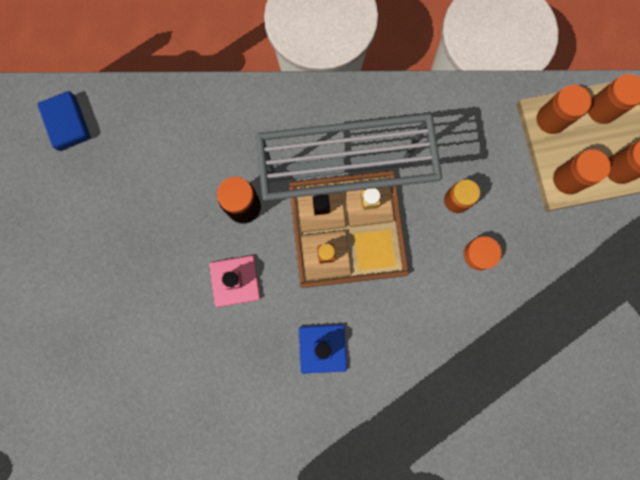

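Both views agree. Yellow is front left (top 326,253), black is back left (322,203), white is back right (371,197) and the patch is front right (377,250). Things that could be taken for black_mid:
- Pink look-alike at top (231,279), with a black lid
- Blue look-alike at top (323,349), with a black lid
- Blue block at (64,120)

The carrier in the tray at (322,203) is the one I want. The small jar (462,195) also has a yellow lid, but it stands outside the tray. Next is a close crop with the tray fit.

```bash
python3 - <<'E'
from h import *
from scipy.optimize import minimize, least_squares
np.set_printoptions(precision=4,suppress=True)
im=arm.grab_frame("top")
ms=arm.masks_of("stand","top"); print([(round(m["score"],2),m["pixels"].sum()) for m in ms])
hsv=cv2.cvtColor(im,cv2.COLOR_RGB2HSV)
# tray colours: saturated brown/orange inside the neighbourhood
m=((hsv[:,:,1]>75)).astype(np.uint8); roi=np.zeros_like(m); roi[168:292,284:412]=1; m*=roi
m[:, :]=cv2.morphologyEx(m,cv2.MORPH_OPEN,np.ones((3,3)))
n,l,st,_=cv2.connectedComponentsWithStats(m); k=1+np.argmax(st[1:,4]); m=(l==k).astype(np.uint8)
# subpixel edges: hull of component -> world at z=.022
cs,_=cv2.findContours(m,cv2.RETR_EXTERNAL,cv2.CHAIN_APPROX_NONE); h=cv2.convexHull(cs[0])[:,0]
W=np.array([to_plane("top",p+0.0,.022)[:2] for p in cs[0][:,0]])
def sq(p,W):
    c,s=np.cos(p[2]),np.sin(p[2]); d=(W-p[:2])@np.array([[c,-s],[s,c]]); return np.abs(d).max(1)-.1
r=least_squares(sq,[.632,-.052,0],args=(W,),loss="soft_l1",f_scale=.002); print("stand",r.x,np.degrees(r.x[2]),np.median(np.abs(r.fun)))
x,y,a=r.x; R=np.array([[np.cos(a),-np.sin(a)],[np.sin(a),np.cos(a)]])
big=cv2.resize(im[160:300,270:430],None,fx=4,fy=4,interpolation=cv2.INTER_CUBIC)
for z,col in((.022,(0,255,0)),):
    P=np.array([proj("top",np.append([x,y]+R@np.array(q)*.1,z)) for q in((1,1),(1,-1),(-1,-1),(-1,1))]); cv2.polylines(big,[np.int32((P+.5-[270,160])*4)],1,col,1)
for q in((1,1),(-1,1),(1,-1)):
    c=np.array([x,y])+R@np.array(q)*.0455
    for z in(.062,.074): u=proj("top",np.append(c,z)); cv2.circle(big,tuple(np.int32((u+.5-[270,160])*4)),3,(255,0,255) if z==.074 else(0,255,255),-1)
save(big,"crop1.png")
for n in("yellow","black","white"):
    for c in("top",):
        for q in arm.masks_of(n+"_mid",c)[:3]: print(n,round(q["score"],2),q["xy"],q["pixels"].sum())
E
```

```text
[]
stand [ 0.5953 -0.0525  0.1142] 6.544299477434818 0.0014199434090887628
yellow 0.72 [325.2, 255.0] 2057
black 0.97 [233.5, 279.3] 2083
black 0.84 [322.6, 210.4] 1558
black 0.79 [324.3, 348.1] 2225
white 0.93 [369.7, 203.4] 1525
```

View pics/crop1.png

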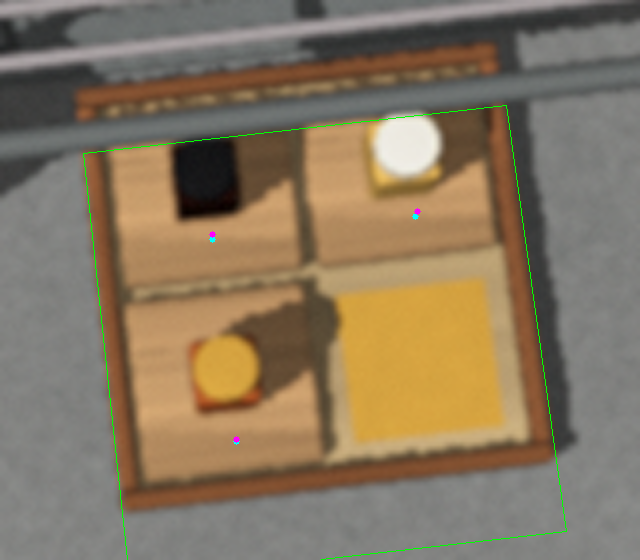

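The crop confirms that the black-lidded carrier is in the back left place (crop 205,175). My fit was pulled off by the shelf bar. The kerb corners read as BL (78,90), BR (496,44), FR (555,458) and FL (126,509), so I'll use those.

```bash
python3 - <<'E'
from h import *
np.set_printoptions(precision=4,suppress=True)
f=lambda u,z:to_plane("top",np.array(u)/4+[270,160]-.5+.125,z)
P={k:f(u,.022)[:2] for k,u in dict(BL=(78,90),BR=(496,44),FR=(555,458),FL=(126,509)).items()}
print(P); c=sum(P.values())/4
ang=lambda v:np.degrees(np.arctan2(v[1],v[0]))
print("c",c,"sides",[np.linalg.norm(P[a]-P[b]) for a,b in(("BL","BR"),("BR","FR"),("FR","FL"),("FL","BL"))])
print("yaws",ang(P["BL"]-P["FL"]),ang(P["BR"]-P["FR"]),ang(P["BL"]-P["BR"])-90,ang(P["FL"]-P["FR"])-90)
a=np.radians(np.mean([ang(P["BL"]-P["FL"]),ang(P["BR"]-P["FR"]),ang(P["BL"]-P["BR"])-90,ang(P["FL"]-P["FR"])-90]))
R=np.array([[np.cos(a),-np.sin(a)],[np.sin(a),np.cos(a)]]); print("yaw",np.degrees(a))
for n,q in dict(FL=(-1,1),FR=(-1,-1),BL=(1,1),BR=(1,-1)).items(): print(n,c+R@(np.array(q)*.0455))
print("yellow lid",f((226,369),.074),"white lid",f((407,145),.074),"patch c",f((422,361),.01), "shelf front pred", proj("top",np.append(c+R@[.0305,0],.216)))
# scene cross-check: tray centre + lids
for n,q,z in(("yellow lid",(-1,1),.074),("white",(1,-1),.074),("patch",(-1,-1),.01)): print(n,proj("scene",np.append(c+R@(np.array(q)*.0455),z)))
b=arm.grab_frame("scene")
big=cv2.resize(b[200:360,200:370],None,fx=4,fy=4,interpolation=cv2.INTER_CUBIC)
for q,z in(((-1,1),.074),((1,-1),.074),((1,1),.074),((-1,-1),.01)): cv2.circle(big,tuple(np.int32((proj("scene",np.append(c+R@(np.array(q)*.0455),z))+.5-[200,200])*4)),3,(255,0,255),-1)
Q=np.array([proj("scene",np.append(c+R@(np.array(q)*.1),.022)) for q in((1,1),(1,-1),(-1,-1),(-1,1))]);cv2.polylines(big,[np.int32((Q+.5-200)*4)],1,(0,255,0),1)
Q=np.array([proj("scene",np.append(c+R@np.array(q),.216)) for q in((.0305,.13),(.0305,-.13))]);cv2.polylines(big,[np.int32((Q+.5-200)*4)],0,(0,255,255),1)
save(big[:600],"crop2.png")
E
```

```text
{'BL': array([0.7136, 0.0606]), 'BR': array([ 0.7356, -0.1362]), 'FR': array([ 0.5406, -0.1591]), 'FL': array([0.5171, 0.037 ])}
c [ 0.6267 -0.0494] sides [np.float64(0.19807109877103285), np.float64(0.19633129929698426), np.float64(0.197486168871191), np.float64(0.19788548734137618)]
yaws 6.854741378569857 6.686053342696975 6.375605881712232 6.825348841567163
yaw 6.6854373611365565
FL [ 0.5763 -0.0095]
FR [ 0.5869 -0.0999]
BL [0.6666 0.0011]
BR [ 0.6772 -0.0893]
yellow lid [ 0.5754 -0.0081  0.074 ] white lid [ 0.6752 -0.0884  0.074 ] patch c [ 0.5867 -0.1003  0.01  ] shelf front pred [352.3809 186.803 ]
yellow lid [320.6293 263.3098]
white [246.5165 263.0909]
patch [288.106  253.5051]
```

View pics/crop2.png

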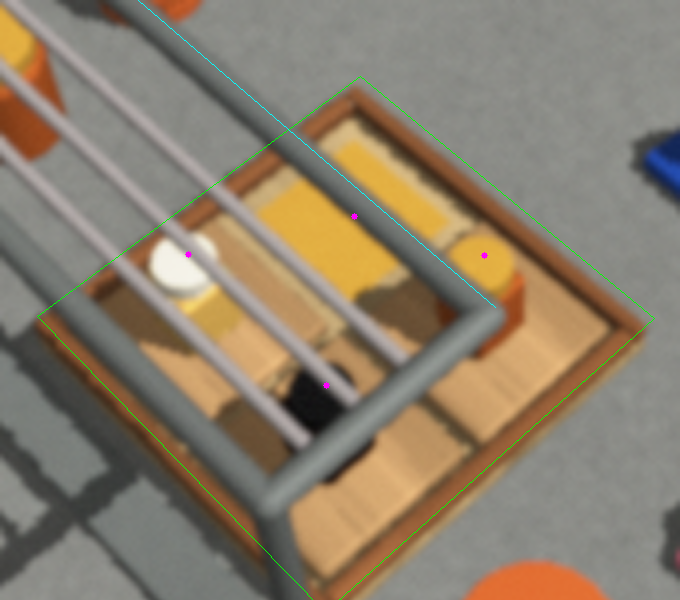

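The scene overlay agrees to about 3 mm. I take the stand centre as about (0.628, -0.047) with a yaw of 6.7°. Now moving to the pre-grasp pose.

Call:
{"name": "move_arm", "arguments": {"deltas": [[10,30.5,-5.6,0,0,-2.64],[10,30.5,-5.6,0,0,-2.64],[10,30.5,-5.6,0,0,-2.64],[10,30.5,-5.6,0,0,-2.64],[10,30.5,-5.6,0,0,-2.64]], "claw": 60, "squeeze": 15}}

```text
t: 2.02
eef_pos: [0.2795, -0.481, 0.3764]
ee_rot: [-3.142, 0.0, -3.028]
force: [1.0, -0.3, -0.0]
width: 0.0679
```

Call:
{"name": "move_arm", "arguments": {"deltas": [[10,30.5,-5.6,0.373,-3.18,0],[10,30.5,-5.6,0.373,-3.18,0],[10,30.5,-5.6,0.373,-3.18,0],[10,30.5,-5.6,0.373,-3.18,0],[10,30.5,-5.6,0.373,-3.18,0]]}}

```text
t: 2.43
eef_pos: [0.3296, -0.3284, 0.3488]
ee_rot: [3.142, 0.283, -3.025]
force: [0.5, -0.1, -0.3]
width: 0.067
```

Call:
{"name": "move_arm", "arguments": {"deltas": [[10,30.5,-5.6,0.373,-3.18,0],[10,30.5,-5.6,0.373,-3.18,0],[10,30.5,-5.6,0.373,-3.18,0],[10,30.5,-5.6,0.373,-3.18,0],[10,30.5,-5.6,0.373,-3.18,0]]}}

```text
t: 2.85
eef_pos: [0.3799, -0.1761, 0.3215]
ee_rot: [3.14, 0.564, -3.026]
force: [1.0, -1.2, -1.0]
width: 0.067
```

Call:
{"name": "move_arm", "arguments": {"deltas": [[10,30.5,-5.6,0,0,0],[10,30.5,-5.6,0,0,0],[10,30.5,-5.6,0,0,0],[10,30.5,-5.6,0,0,0],[10,30.5,-5.6,0,0,0]]}}

```text
t: 3.27
eef_pos: [0.4267, -0.0802, 0.3144]
ee_rot: [3.134, 0.544, -3.029]
force: [0.5, -0.4, 1.6]
width: 0.067
```

Call:
{"name": "move_arm", "arguments": {"deltas": [[0,0,0,0,0,0],[0,0,0,0,0,0],[0,0,0,0,0,0],[0,0,0,0,0,0],[0,0,0,0,0,0]]}}

```text
t: 3.68
eef_pos: [0.4246, -0.083, 0.3124]
ee_rot: [3.135, 0.54, -3.031]
force: [-0.0, 0.3, -0.0]
width: 0.067
```

```bash
python3 - <<'E'
from h import *
from scipy.spatial.transform import Rotation as Ro
np.set_printoptions(precision=4,suppress=True)
s=arm.get_state(); print(s["q"],s["eef_pos"]); R=Ro.from_euler("xyz",s["ee_rot"]).as_matrix(); print(R)
print("grasp",s["eef_pos"]+.1593*R[:,2])
E
```

```text
[ 0.2446 -0.1046 -1.0163  0.4712 -0.1376 -2.1532] [ 0.4246 -0.083   0.3124]
[[-0.8527 -0.1137  0.5099]
 [-0.0948  0.9935  0.0631]
 [-0.5138  0.0055 -0.8579]]
grasp [ 0.5058 -0.0729  0.1757]
```

The tool leaning 32° runs into q3 and q5 limits this close in. Yellow is in the front row, clear of the shelf, so I'll use a smaller lean for it.

```bash
cat >> h.py <<'E'
from scipy.spatial.transform import Rotation as Ro
C=np.array([.628,-.047]); YAW=np.radians(6.7)
RS=np.array([[np.cos(YAW),-np.sin(YAW)],[np.sin(YAW),np.cos(YAW)]])
def world(sx,sy): return C+RS@[sx,sy]   # stand m -> world
def plan(sx,sy,z,lean,show=True):
    s=arm.get_state(); R0=Ro.from_euler("xyz",s["ee_rot"]); l=np.radians(lean)
    zt=np.array([np.sin(l)*np.cos(YAW),np.sin(l)*np.sin(YAW),-np.cos(l)]); yt=np.array([-np.sin(YAW),np.cos(YAW),0])
    R1=np.stack([np.cross(yt,zt),yt,zt],1); tcp=np.append(world(sx,sy),z)-arm.tcp_to_grasp*zt
    d=(tcp-s["eef_pos"])*1e3; rv=np.degrees((Ro.from_matrix(R1)*R0.inv()).as_rotvec())
    print("q",s["q"].round(3),"pos",s["eef_pos"].round(4),"w",round(s["width"],4),"F",s["force"].round(1))
    g=s["eef_pos"]+arm.tcp_to_grasp*R0.as_matrix()[:,2]; print("grasp now stand",(RS.T@(g[:2]-C)*1e3).round(1),"z",g[2].round(4))
    print("d mm",d.round(1),"rot",rv.round(2)); return d,rv
E
python3 - <<'E'
from h import *
plan(-.0455,.0455,.146,12)
E
```

```text
q [ 0.245 -0.105 -1.016  0.471 -0.138 -2.153] pos [ 0.4246 -0.083   0.3124] w 0.067 F [-0.   0.3 -0. ]
grasp now stand [-124.3  -11.5] z 0.1757
d mm [120.   72.  -10.6] rot [-2.49 18.75  0.22]
```

Call:
{"name": "move_arm", "arguments": {"deltas": [[12,7.2,-1,-0.25,1.9,0],[12,7.2,-1,-0.25,1.9,0],[12,7.2,-1,-0.25,1.9,0],[12,7.2,-1,-0.25,1.9,0],[12,7.2,-1,-0.25,1.9,0]]}}

```text
t: 4.1
eef_pos: [0.4853, -0.0464, 0.3075]
ee_rot: [3.138, 0.371, -3.029]
force: [1.2, -0.5, 0.5]
width: 0.0669
```

Call:
{"name": "move_arm", "arguments": {"deltas": [[12,7.2,-1,-0.25,1.9,0],[12,7.2,-1,-0.25,1.9,0],[12,7.2,-1,-0.25,1.9,0],[12,7.2,-1,-0.25,1.9,0],[12,7.2,-1,-0.25,1.9,0]]}}

```text
t: 4.52
eef_pos: [0.5454, -0.0106, 0.3023]
ee_rot: [3.141, 0.203, -3.028]
force: [0.1, 0.4, 0.7]
width: 0.067
```

```bash
python3 - <<'E'
from h import *
plan(-.0455,.0455,.146,12)
E
```

```text
q [ 0.358  0.18  -0.535  0.079 -0.66  -1.873] pos [ 0.5454 -0.0106  0.3023] w 0.067 F [0.1 0.4 0.7]
grasp now stand [-45.6  45.7] z 0.1463
d mm [-0.8 -0.4 -0.5] rot [ 0.02 -0.35  0.21]
```

Call:
{"name": "move_arm", "arguments": {"deltas": [[-0.2,-0.1,-22,0,0,0],[-0.2,-0.1,-22,0,0,0],[-0.2,-0.1,-20,0,0,0],[-0.2,0,-16,0,0,0],[0,0,-10,0,0,0]]}}

```text
t: 4.93
eef_pos: [0.5434, -0.0115, 0.2104]
ee_rot: [-3.141, 0.203, -3.029]
force: [-0.6, 0.5, 0.8]
width: 0.0669
```

```bash
python3 - <<'E'
from h import *
plan(-.0455,.0455,.056,12)
im=arm.grab_frame("top"); a=cv2.resize(im[160:300,250:430],None,fx=3,fy=3,interpolation=cv2.INTER_CUBIC)
b=arm.grab_frame("scene"); b=cv2.resize(b[200:340,220:400],None,fx=3,fy=3,interpolation=cv2.INTER_CUBIC)
save(cv2.resize(np.hstack([a,b]),(800,311)),"g1.png")
E
```

```text
q [ 0.356  0.306 -0.653  0.12  -0.418 -1.919] pos [ 0.5434 -0.0115  0.2104] w 0.0669 F [-0.6  0.5  0.8]
grasp now stand [-47.8  44.9] z 0.0544
d mm [1.2 0.6 1.4] rot [ 0.05 -0.39  0.24]
```

View pics/g1.png

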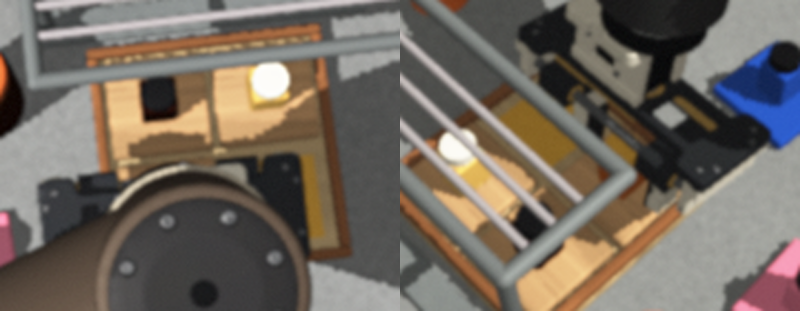

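The gripper is over the yellow jar, and the white and black carriers are clear of it. Closing.

Call:
{"name": "move_arm", "arguments": {"deltas": [[0,0,0,0,0,0],[0,0,0,0,0,0],[0,0,0,0,0,0],[0,0,0,0,0,0],[0,0,0,0,0,0]], "claw": 255, "squeeze": 15}}

```text
t: 5.45
eef_pos: [0.5444, -0.0107, 0.2131]
ee_rot: [3.141, 0.206, -3.028]
force: [0.8, -0.3, 0.2]
width: 0.039
```

Call:
{"name": "move_arm", "arguments": {"deltas": [[0,0,0,0,0,0],[0,0,0,0,0,0],[0,0,0,0,0,0],[0,0,0,0,0,0],[0,0,0,0,0,0]]}}

```text
t: 5.87
eef_pos: [0.5443, -0.0107, 0.2129]
ee_rot: [-3.141, 0.206, -3.027]
force: [-2.8, -0.2, 5.7]
width: 0.0298
```

Call:
{"name": "move_arm", "arguments": {"deltas": [[0.5,-4,0,0,0,0],[0.9,-8,0,0,0,0],[1.2,-10,0,0,0,0],[1.4,-12,0,0,0,0],[1.4,-12,0,0,0,0]]}}

```text
t: 6.28
eef_pos: [0.5503, -0.057, 0.2128]
ee_rot: [3.141, 0.207, -3.026]
force: [0.0, 4.1, 3.7]
width: 0.0297
```

Call:
{"name": "move_arm", "arguments": {"deltas": [[1.4,-12,0,0,0,0],[1.3,-11,0,0,0,0],[1.2,-10,0,0,0,0],[0.8,-7,0,0,0,0],[0.5,-4.4,0,0,0,0]]}}

```text
t: 6.7
eef_pos: [0.5554, -0.1018, 0.2129]
ee_rot: [3.141, 0.207, -3.028]
force: [-0.7, 6.2, 5.7]
width: 0.0302
```

```bash
python3 - <<'E'
from h import *
plan(-.0455,-.0455,.056,12)
im=arm.grab_frame("top"); a=cv2.resize(im[160:300,250:430],None,fx=3,fy=3,interpolation=cv2.INTER_CUBIC)
b=arm.grab_frame("scene"); b=cv2.resize(b[200:340,200:380],None,fx=3,fy=3,interpolation=cv2.INTER_CUBIC)
save(cv2.resize(np.hstack([a,b]),(800,311)),"g2.png")
E
```

```text
q [ 0.169  0.332 -0.564  0.025 -0.468 -1.648] pos [ 0.5554 -0.1018  0.2129] w 0.0302 F [-0.7  6.2  5.7]
grasp now stand [-45.8 -46. ] z 0.057
d mm [-0.2  0.4 -1.1] rot [ 0.01 -0.15  0.18]
```

View pics/g2.png

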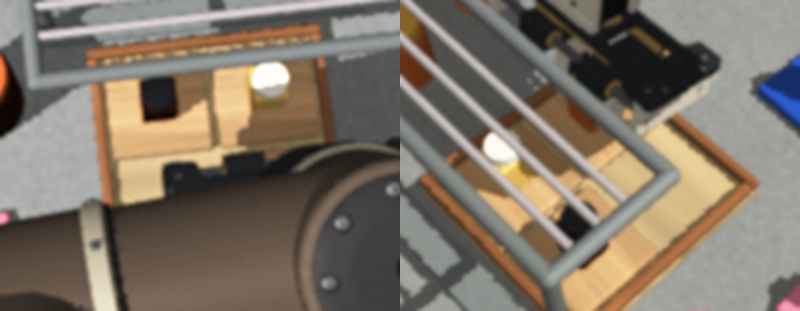

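Yellow now sits at the front right and front left is empty. Release and rise. The states so far also let me fit the arm geometry, which will tell me which leans work for the black pull.

Call:
{"name": "move_arm", "arguments": {"deltas": [[0,0,0,0,0,0],[0,0,0,0,0,0],[0,0,0,0,0,0],[0,0,0,0,0,0],[0,0,0,0,0,0]], "claw": 60}}

```text
t: 7.22
eef_pos: [0.5545, -0.101, 0.2121]
ee_rot: [-3.142, 0.204, -3.027]
force: [0.3, -0.7, 0.8]
width: 0.0577
```

Call:
{"name": "move_arm", "arguments": {"deltas": [[0,0,8,0,0,0],[0,0,16,0,0,0],[0,0,25,0,0,0],[0,0,25,0,0,0],[0,0,20,0,0,0]]}}

```text
t: 7.63
eef_pos: [0.5549, -0.101, 0.3088]
ee_rot: [-3.141, 0.206, -3.027]
force: [1.1, 0.0, -0.3]
width: 0.0667
```

```bash
cat > k.py <<'E'
from h import *
from scipy.optimize import least_squares
s=arm.get_state()
S=[([-.9359,.3594,.0111,-.0003,-1.2241,-.2881],[.2294,-.6346,.4037],[3.1399,-.0002,-2.7949]),
([.2446,-.1046,-1.0163,.4712,-.1376,-2.1532],[.4246,-.083,.3124],[3.135,.54,-3.031]),
([.358,.18,-.535,.079,-.66,-1.873],[.5454,-.0106,.3023],[3.141,.203,-3.028]),
([.356,.306,-.653,.12,-.418,-1.919],[.5434,-.0115,.2104],[-3.141,.203,-3.029]),
([.169,.332,-.564,.025,-.468,-1.648],[.5554,-.1018,.2129],[3.141,.207,-3.028]),
(s["q"],s["eef_pos"],s["ee_rot"])]
A=[];B=[]
for q,p,e in S:
    zt=Ro.from_euler("xyz",e).as_matrix()[:,2]; p=np.array(p); c,sn=np.cos(q[0]),np.sin(q[0]); u=np.array([c,sn,0]);v=np.array([-sn,c,0]); th=q[1]-q[2]
    # a1,L1,Lf,a3,d6,h,D
    A+=[[1,np.sin(q[1]),np.cos(th),np.sin(th),zt@u,0,0],[0,np.cos(q[1]),-np.sin(th),np.cos(th),zt[2],1,0],[0,0,0,0,zt@v,0,1]]
    B+=[p@u,p[2],p@v]
P=np.linalg.lstsq(np.array(A),np.array(B),rcond=1e-4)[0]
def ik(tcp,zt):
    a1,L1,Lf,a3,d6,h,D=P; W=tcp-d6*zt
    q1=np.arctan2(W[1],W[0])-np.arcsin(D/np.hypot(*W[:2])); u=np.array([np.cos(q1),np.sin(q1),0]);v=np.array([-u[1],u[0],0])
    f=lambda x:[a1+L1*np.sin(x[0])+Lf*np.cos(x[0]-x[1])+a3*np.sin(x[0]-x[1])-W@u, h+L1*np.cos(x[0])-Lf*np.sin(x[0]-x[1])+a3*np.cos(x[0]-x[1])-W[2]]
    r=least_squares(f,[.3,-.6]); th=r.x[0]-r.x[1]; fw=np.cos(th)*u-np.sin(th)*np.array([0,0,1]); dn=-np.sin(th)*u-np.cos(th)*np.array([0,0,1])
    return np.array([q1,*r.x,np.arctan2(-(zt@v),zt@dn),-np.arccos(zt@fw)]),np.abs(r.fun).max()
def tgt(sx,sy,z,lean):
    l=np.radians(lean); zt=np.array([np.sin(l)*np.cos(YAW),np.sin(l)*np.sin(YAW),-np.cos(l)]); return np.append(world(sx,sy),z)-arm.tcp_to_grasp*zt,zt
E
python3 - <<'E'
from k import *
np.set_printoptions(precision=3,suppress=True)
print("P",P,"res mm",np.abs(np.array(A)@P-B).max()*1e3)
for q,p,e in S: print(np.array(q)[:5],ik(np.array(p),Ro.from_euler("xyz",e).as_matrix()[:,2])[0])
for lean in(32,28,25):
  for sx in(-.2,-.06,-.0455,-.03,-.015,0,.02,.0455): print(lean,sx,*ik(*tgt(sx,.0455,.056,lean)))
print("via"); 
for sx,z in((-.1,.15),(-.05,.12),(-.03,.12),(-.03,.1)): print(sx,z,*ik(*tgt(sx,.0455,z,32)))
plan(.0,.0455,.1,32)
im=arm.grab_frame("top"); save(im,"t3.png")
E
```

```text
P [-0.011  0.635  0.471 -0.047  0.414  0.426 -0.181] res mm 23.864827845573476
[-0.936  0.359  0.011 -0.    -1.224] [-0.952  0.373  0.039 -0.    -1.239]
[ 0.245 -0.105 -1.016  0.471 -0.138] [ 0.386 -0.177 -1.019  0.587 -0.243]
[ 0.358  0.18  -0.535  0.079 -0.66 ] [ 0.359  0.174 -0.536  0.079 -0.665]
[ 0.356  0.306 -0.653  0.12  -0.418] [ 0.36   0.321 -0.634  0.122 -0.422]
[ 0.169  0.332 -0.564  0.025 -0.468] [ 0.151  0.344 -0.583  0.017 -0.437]
[ 0.171  0.204 -0.462  0.018 -0.699] [ 0.154  0.195 -0.489  0.013 -0.681]k.py:19: RuntimeWarning: invalid value encountered in arcsin
  q1=np.arctan2(W[1],W[0])-np.arcsin(D/np.hypot(*W[:2])); u=np.array([np.cos(q1),np.sin(q1),0]);v=np.array([-u[1],u[0],0])
Traceback (most recent call last):
  File "k.py", line 21, in ik
    r=least_squares(f,[.3,-.6]); th=r.x[0]-r.x[1]; fw=np.cos(th)*u-np.sin(th)*np.array([0,0,1]); dn=-np.sin(th)*u-np.cos(th)*np.array([0,0,1])
ValueError: Residuals are not finite in the initial point.
```

```bash
cat > k2.py <<'E'
from k import S
from h import *
from scipy.optimize import least_squares
Rz=lambda a:Ro.from_rotvec([0,0,a]).as_matrix(); Ry=lambda a:Ro.from_rotvec([0,a,0]).as_matrix(); Rx=lambda a:Ro.from_rotvec([a,0,0]).as_matrix()
def fk(q,P,sg=1):
    a1,L1,Lf,a3,d6,h,D,e,f=P; R1=Rz(q[0]); R2=R1@Ry(q[1]); R3=R1@Ry(q[1]-q[2]); R4=R3@Rx(sg*q[3]); R5=R4@Ry(-q[4])
    return R1@[a1,D,h]+R2@[0,0,L1]+R3@[Lf,0,a3]+R4@[0,f,0]+R5@[d6,0,e], R5
def res(P,sg):
    r=[]
    for q,p,e in S:
        t,R=fk(q,P,sg); r+=list((t-p)*1e3)
    return np.array(r)
def dirs(sg): return [np.degrees(np.arccos(min(1,fk(q,np.zeros(9),sg)[1][:,0]@Ro.from_euler("xyz",e).as_matrix()[:,2]))) for q,p,e in S]
E
python3 - <<'E'
from k2 import *
np.set_printoptions(precision=4,suppress=True)
for sg in(1,-1):
    r=least_squares(res,[0,.4,.4,0,.1,.4,-.19,0,0],args=(sg,)); print(sg,r.x,np.abs(r.fun).max(),"dir err deg",np.round(dirs(sg),2))
E
```

```text
1 [ 0.0482  0.6273  0.4528 -0.0116  0.2028  0.1859 -0.3986 -0.0414  0.1978] 11.919835135323703 dir err deg [0.03 7.13 5.54 5.6  1.26 1.36]
-1 [ 0.0004  0.6011  0.4634 -0.0002  0.1998  0.1992 -0.0003  0.     -0.1914] 0.27426515088757597 dir err deg [0.   0.03 0.01 0.05 0.03 0.  ]
```

```bash
cat >> k2.py <<'E'
PP=least_squares(res,[0,.6,.46,0,.2,.2,0,0,-.19],args=(-1,)).x
lo=np.array([-3.07,-1.43,-1.02,-3.03,-3.05]);hi=np.array([3.07,2.12,1.25,1.67,0])
def tgt(sx,sy,z,lean):
    l=np.radians(lean); zt=np.array([np.sin(l)*np.cos(YAW),np.sin(l)*np.sin(YAW),-np.cos(l)]); return np.append(world(sx,sy),z)-arm.tcp_to_grasp*zt,zt
def ik(tcp,zt,q0):
    def g(q): t,R=fk(q,PP,-1); return np.r_[(t-tcp)*1e3,(R[:,0]-zt)*300]
    r=least_squares(g,np.clip(q0,lo+1e-3,hi-1e-3),bounds=(lo,hi)); return r.x,np.abs(r.fun).max()
E
python3 - <<'E'
from k2 import *
np.set_printoptions(precision=3,suppress=True)
for lean in(32,28,25):
  q=np.array([.36,.4,-.5,.1,-.5])
  for sx in(.0455,.02,0,-.015,-.03,-.0455):
    q,e=ik(*tgt(sx,.0455,.056,lean),q); print(lean,sx,q,round(e,2))
print("approach"); q=np.array(arm.get_state()["q"][:5])
for sx,z,l in((-.045,.15,25),(-.02,.12,32),(-.02,.09,32),(-.045,.056,20),(.0,.11,32),(.02,.09,32)): 
    q,e=ik(*tgt(sx,.0455,z,l),q); print(sx,z,l,q,round(e,2))
plan(-.02,.0455,.12,32)
im=arm.grab_frame("top"); save(im,"t3.png")
E
```

```text
32 0.0455 [ 0.308  0.366 -0.651 -0.059 -0.   ] 29.25
32 0.02 [ 0.313  0.338 -0.674 -0.144 -0.   ] 30.41
32 0 [ 0.315  0.316 -0.691 -0.21  -0.   ] 31.13
32 -0.015 [ 0.316  0.3   -0.703 -0.26  -0.   ] 31.56
32 -0.03 [ 0.316  0.283 -0.716 -0.311 -0.   ] 31.86
32 -0.0455 [ 0.314  0.266 -0.728 -0.363 -0.   ] 32.03
28 0.0455 [ 0.303  0.359 -0.709  0.26  -0.046] 19.82
28 0.02 [ 0.313  0.33  -0.745  0.209 -0.036] 22.4
28 0 [ 0.32   0.307 -0.772  0.168 -0.029] 24.36
28 -0.015 [ 0.326  0.29  -0.793  0.137 -0.023] 25.78
28 -0.03 [ 0.333  0.273 -0.813  0.105 -0.018] 27.16
28 -0.0455 [ 0.339  0.256 -0.833  0.072 -0.012] 28.53
25 0.0455 [ 0.289  0.359 -0.741  0.459 -0.07 ] 10.12
25 0.02 [ 0.299  0.328 -0.78   0.42  -0.064] 12.55
25 0 [ 0.308  0.304 -0.81   0.39  -0.058] 14.45
25 -0.015 [ 0.314  0.286 -0.833  0.368 -0.054] 15.85
25 -0.03 [ 0.321  0.267 -0.856  0.348 -0.05 ] 17.24
25 -0.0455 [ 0.328  0.248 -0.879  0.327 -0.046] 18.65
approach
-0.045 0.15 25 [ 0.358  0.081 -0.851  0.447 -0.236] 0.0
-0.02 0.12 32 [ 0.306  0.147 -0.884  0.426 -0.035] 21.37
-0.02 0.09 32 [ 0.329  0.218 -0.803  0.075 -0.01 ] 30.94
-0.045 0.056 20 [ 0.282  0.253 -0.931  0.663 -0.069] 4.31
0.0 0.11 32 [ 0.311  0.198 -0.822  0.315 -0.035] 23.81
0.02 0.09 32 [ 0.314  0.268 -0.748  0.151 -0.023] 27.5
q [ 0.171  0.204 -0.462  0.018 -0.699 -1.64 ] pos [ 0.555 -0.101  0.309] w 0.0667 F [ 1.1  0.  -0.3]
grasp now stand [-46.3 -45.3] z 0.1528
d mm [-35.9  87.  -53.7] rot [  2.35 -20.05   0.13]
```

```bash
cat >> k2.py <<'E'
# joint 6: R_tool = R5 * M * Rx(s6*q6)
def fit6():
    best=None
    for s6 in(1,-1):
        Ms=[]
        for q,p,e in S: Ms.append((Rx(s6*q[5])@ (fk(q,PP,-1)[1].T@Ro.from_euler("xyz",e).as_matrix()@np.array([[0,0,1],[0,1,0],[-1,0,0]]).T).T).T) 
        # R5^T Rt = Rx(off+s6 q6) @ B, B maps tool z to x
        offs=[]
        Bm=np.array([[0,0,1],[0,1,0],[-1,0,0]],float)
        for q,p,e in S:
            X=fk(q,PP,-1)[1].T@Ro.from_euler("xyz",e).as_matrix()@Bm.T; offs.append((Ro.from_matrix(X).as_rotvec()[0]-s6*q[5]+np.pi)%(2*np.pi)-np.pi)
        sp=np.ptp(np.unwrap(offs))
        if best is None or sp<best[0]: best=(sp,s6,np.unwrap(offs).mean(),Bm)
    return best
SP,S6,OFF,BM=fit6()
LO=np.append(lo,-3.03);HI=np.append(hi,3.03)
def FK(q): t,R=fk(q,PP,-1); return t,R@Rx(OFF+S6*q[5])@BM
def pose(sx,sy,z,lean,flip=False):
    t,zt=tgt(sx,sy,z,lean); yt=np.array([-np.sin(YAW),np.cos(YAW),0])*(-1 if flip else 1); return t,np.stack([np.cross(yt,zt),yt,zt],1)
def IK(t,R,q0):
    g=lambda q:(lambda a:np.r_[(a[0]-t)*1e3,(a[1]-R).ravel()*200])(FK(q))
    r=least_squares(g,np.clip(q0,LO+1e-3,HI-1e-3),bounds=(LO,HI)); return r.x,np.abs(r.fun).max()
E
python3 - <<'E'
from k2 import *
np.set_printoptions(precision=3,suppress=True)
print("fit6",SP,S6,OFF)
rng=np.random.default_rng(0)
for sx in(.0455,-.0455):
  for lean in(32,40):
   for fl in(0,1):
    sols=[]
    for i in range(60):
        q,e=IK(*pose(sx,.0455,.056,lean,fl),rng.uniform([-1,-1,-1,-3,-3,-3],[1,1.5,1.2,1.6,0,3]))
        if e<.5 and not any(np.abs(q-s).max()<.02 for s in sols): sols.append(q); print(sx,lean,fl,q)
E
```

```text
fit6 0.0008509639473925912 -1 -1.5708944389645583
```

```bash
python3 - <<'E'
from k2 import *
np.set_printoptions(precision=3,suppress=True)
print(PP)
rng=np.random.default_rng(0)
for sx in(.0455,-.0455):
  for lean in(0,10,15,20,25,32,45):
   for fl in(0,1):
    sols=[];best=(9e9,)
    for i in range(25):
        q,e=IK(*pose(sx,.0455,.056,lean,fl),rng.uniform([-1.5,-1.2,-1,-3,-2,-3],[1.5,1.2,.5,1.6,0,3]))
        if e<best[0]: best=(e,q)
        if e<.5 and not any(np.abs(q-s).max()<.02 for s in sols): sols.append(q); print(sx,lean,fl,q)
    if not sols: print(sx,lean,fl,"best",best)
E
```

```text
[ 0.     0.601  0.463 -0.     0.2    0.199 -0.     0.    -0.191]
0.0455 0 0 [ 0.296  0.51  -0.218 -0.    -0.842 -1.75 ]
0.0455 0 1 [ 0.296  0.51  -0.218  0.    -0.842  1.391]
0.0455 10 0 [ 0.315  0.436 -0.396  0.064 -0.569 -1.82 ]
0.0455 10 1 [ 0.315  0.436 -0.396  0.064 -0.569  1.322]
0.0455 15 0 [ 0.324  0.405 -0.5    0.133 -0.413 -1.893]
0.0455 15 1 [ 0.324  0.405 -0.5    0.133 -0.413  1.249]
0.0455 20 0 [ 0.319  0.378 -0.649  0.331 -0.212 -2.085]
0.0455 20 1 [ 0.319  0.378 -0.649  0.331 -0.212  1.056]
0.0455 25 0 best (np.float64(6.863349304063243), array([ 0.29 ,  0.359, -0.741,  0.456, -0.07 , -2.184]))
0.0455 25 1 best (np.float64(6.8634239461896), array([ 0.29 ,  0.359, -0.741,  0.456, -0.07 ,  0.958]))
0.0455 32 0 best (np.float64(19.65619142224242), array([ 0.309,  0.365, -0.652, -0.059, -0.   , -1.675]))
0.0455 32 1 best (np.float64(19.65619216720898), array([ 0.309,  0.365, -0.652, -0.059, -0.   ,  1.466]))
0.0455 45 0 [ 0.105  0.352 -0.43  -1.202 -0.009 -0.36 ]
0.0455 45 1 [ 0.105  0.352 -0.43  -1.202 -0.009  2.781]
-0.0455 0 0 [ 0.326  0.391 -0.431  0.    -0.748 -1.78 ]
[... 344 characters left out ...]
0.283,  0.253, -0.931,  0.661, -0.069, -2.387]))
-0.0455 20 1 best (np.float64(2.948660245941326), array([ 0.283,  0.253, -0.931,  0.661, -0.069,  0.754]))
-0.0455 25 0 best (np.float64(12.607382865902842), array([ 0.33 ,  0.249, -0.879,  0.322, -0.046, -2.088]))
-0.0455 25 1 best (np.float64(12.607221037228067), array([ 0.33 ,  0.249, -0.879,  0.322, -0.046,  1.054]))
-0.0455 32 0 best (np.float64(21.634181634054478), array([ 0.317,  0.265, -0.73 , -0.36 , -0.   , -1.38 ]))
-0.0455 32 1 best (np.float64(21.63418301046413), array([ 0.317,  0.265, -0.73 , -0.36 , -0.   ,  1.761]))
-0.0455 45 0 [-0.173  0.259 -0.57  -1.677 -0.205  0.317]
-0.0455 45 1 [-0.173  0.259 -0.57  -1.677 -0.205 -2.825]
```

```bash
python3 - <<'E'
from k2 import *
np.set_printoptions(precision=3,suppress=True)
def row(lean,z,q,xs,fl=0):
    for sx in xs:
        q,e=IK(*pose(sx,.0455,z,lean,fl),q); print(lean,z,round(sx,4),q,round(e,2))
    return q
q0=np.array([-.173,.259,-.57,-1.677,-.205,.317])
for lean in(50,46,43,40,37,34,32):
    q=row(lean,.056,q0,(-.0455,-.02,0,.02,.0455))
print("regular 22"); 
q=np.array([.319,.378,-.649,.331,-.212,-2.085]); q=row(22,.056,q,(.0375,.02,0,-.01)); 
E
```

```text
50 0.056 -0.0455 [-0.429  0.323 -0.691 -2.068 -0.47   0.919] 0.0
50 0.056 -0.02 [-0.387  0.341 -0.64  -2.067 -0.434  0.878] 0.0
50 0.056 0 [-0.354  0.355 -0.599 -2.059 -0.405  0.84 ] 0.0
50 0.056 0.02 [-0.322  0.37  -0.555 -2.045 -0.375  0.797] 0.0
50 0.056 0.0455 [-0.281  0.389 -0.498 -2.015 -0.335  0.73 ] 0.0
46 0.056 -0.0455 [-0.244  0.269 -0.592 -1.791 -0.264  0.485] 0.0
46 0.056 -0.02 [-0.19   0.292 -0.538 -1.74  -0.223  0.39 ] 0.0
46 0.056 0 [-0.143  0.31  -0.496 -1.681 -0.187  0.295] 0.0
46 0.056 0.02 [-0.091  0.328 -0.456 -1.602 -0.149  0.178] 0.0
46 0.056 0.0455 [-0.014  0.353 -0.409 -1.464 -0.095 -0.015] 0.0
43 0.056 -0.0455 [ 0.032  0.247 -0.561 -1.327 -0.059 -0.182] 0.0
43 0.056 -0.02 [ 0.118  0.278 -0.541 -1.17  -0.    -0.402] 0.22
43 0.056 0 [ 0.125  0.302 -0.51  -1.149 -0.    -0.428] 1.22
43 0.056 0.02 [ 0.132  0.326 -0.48  -1.123 -0.    -0.459] 2.3
43 0.056 0.0455 [ 0.143  0.357 -0.442 -1.081 -0.    -0.509] 3.96
40 0.056 -0.0455 [ 0.151  0.255 -0.59  -1.069 -0.    -0.528] 4.93
40 0.056 -0.02 [ 0.162  0.286 -0.555 -1.025 -0.    -0.58 ] 6.58
40 0.056 0 [ 0.173  0.309 -0
[... 690 characters left out ...]
 [ 0.297  0.339 -0.623 -0.351 -0.    -1.369] 20.5
34 0.056 0.0455 [ 0.299  0.367 -0.601 -0.264 -0.    -1.458] 20.33
32 0.056 -0.0455 [ 0.317  0.265 -0.73  -0.36  -0.    -1.38 ] 21.63
32 0.056 -0.02 [ 0.318  0.293 -0.709 -0.275 -0.    -1.467] 21.35
32 0.056 0 [ 0.317  0.315 -0.692 -0.209 -0.    -1.532] 20.96
32 0.056 0.02 [ 0.314  0.337 -0.674 -0.143 -0.    -1.596] 20.45
32 0.056 0.0455 [ 0.309  0.365 -0.652 -0.059 -0.    -1.675] 19.66
regular 22
22 0.056 0.0375 [ 0.27   0.353 -0.78   0.623 -0.081 -2.335] 1.95
22 0.056 0.02 [ 0.278  0.332 -0.808  0.601 -0.078 -2.321] 3.02
22 0.056 0 [ 0.286  0.307 -0.84   0.579 -0.074 -2.306] 4.16
22 0.056 -0.01 [ 0.29   0.295 -0.856  0.568 -0.071 -2.299] 4.7
```

```bash
python3 - <<'E'
from k2 import *
np.set_printoptions(precision=3,suppress=True)
for z in(.048,.052,.056,.06):
  for lean in(18,19,20,21,22):
    for sx in (.0355,.0):
      q,e=IK(*pose(sx,.0455,z,lean),np.array([.319,.378,-.649,.331,-.212,-2.085])); l=np.radians(lean)
      print(z,lean,sx,q,"err",round(e,2),"bar perp mm",round(((.0305-sx)*np.cos(l)+(.216-z)*np.sin(l))*1e3,1),"along",round((-(.0305-sx)*np.sin(l)+(.216-z)*np.cos(l))*1e3,1))
rng=np.random.default_rng(1); W=lambda q:(q+np.pi)%(2*np.pi)-np.pi
print("wide search lean 32"); seen=[]
for i in range(150):
    t,R=pose(.0455,.0455,.056,32)
    r=least_squares(lambda q:(lambda a:np.r_[(a[0]-t)*1e3,(a[1]-R).ravel()*200])(FK(q)),rng.uniform(-3,3,6))
    if np.abs(r.fun).max()<.1:
        q=W(r.x)
        if not any(np.abs(W(q-s)).max()<.02 for s in seen): seen.append(q); print(q,"viol",np.round(np.maximum(LO-q,q-HI).max(),2))
E
```

```text
0.048 18 0.0355 [ 0.327  0.387 -0.618  0.248 -0.265 -2.01 ] err 0.0 bar perp mm 47.2 along 161.3
0.048 18 0.0 [ 0.333  0.342 -0.725  0.327 -0.208 -2.098] err 0.0 bar perp mm 80.9 along 150.4
0.048 19 0.0355 [ 0.323  0.382 -0.657  0.313 -0.217 -2.072] err 0.0 bar perp mm 50.0 along 160.5
0.048 19 0.0 [ 0.312  0.334 -0.789  0.479 -0.137 -2.231] err 0.0 bar perp mm 83.5 along 148.9
0.048 20 0.0355 [ 0.307  0.375 -0.715  0.44  -0.152 -2.186] err 0.0 bar perp mm 52.8 along 159.6
0.048 20 0.0 [ 0.277  0.326 -0.842  0.635 -0.079 -2.355] err 1.5 bar perp mm 86.1 along 147.4
0.048 21 0.0355 [ 0.271  0.366 -0.779  0.623 -0.084 -2.337] err 1.23 bar perp mm 55.5 along 158.6
0.048 21 0.0 [ 0.286  0.324 -0.835  0.578 -0.077 -2.307] err 3.42 bar perp mm 88.7 along 145.9
0.048 22 0.0355 [ 0.279  0.365 -0.771  0.568 -0.08  -2.288] err 3.11 bar perp mm 58.3 along 157.6
0.048 22 0.0 [ 0.295  0.322 -0.826  0.519 -0.073 -2.255] err 5.08 bar perp mm 91.2 along 144.3
0.052 18 0.0355 [ 0.328  0.382 -0.611  0.238 -0.278 -2.001] err 0.0 bar perp mm 45.9 along 157.5
0.052 18 0.0 [ 0.336  0.336 -0.714  0.307 -0
[... 2261 characters left out ...]
0.0 [ 0.305  0.309 -0.808  0.527 -0.128 -2.271] err 0.0 bar perp mm 82.0 along 136.2
0.06 21 0.0355 [ 0.3    0.351 -0.736  0.492 -0.139 -2.231] err 0.0 bar perp mm 51.2 along 147.4
0.06 21 0.0 [ 0.271  0.301 -0.854  0.668 -0.076 -2.381] err 1.67 bar perp mm 84.4 along 134.7
0.06 22 0.0355 [ 0.267  0.343 -0.789  0.647 -0.08  -2.356] err 1.5 bar perp mm 53.8 along 146.5
0.06 22 0.0 [ 0.281  0.299 -0.846  0.609 -0.074 -2.332] err 3.63 bar perp mm 86.7 along 133.2
wide search lean 32
[ 0.357  2.089 -2.558  0.268 -2.646 -1.539] viol 1.54
[ 2.741 -2.104 -0.489 -0.485  2.544  1.61 ] viol 2.54
[-0.399  2.104 -2.651  2.656  2.546  1.608] viol 2.55
[-2.786 -2.09  -0.581 -2.876 -2.643 -1.54 ] viol 0.66
```

Lean 32° turns out to be unreachable in this arm's wrist geometry. The fitted model reproduces every state to 0.3 mm and shows no in-range solution. So I'll pull in two grips:
1. **First grip:** lean about 20°, pads on the front part of the black jar, which gives about 54 mm clearance from tool axis to bar. Pull about 25 mm.
2. **Second grip:** re-grip at lean 15° and finish the slide.

```bash
python3 - <<'E'
from k2 import *
np.set_printoptions(precision=3,suppress=True)
q=np.array(arm.get_state()["q"])
for n,sx,z,l in(("A1",-.06,.14,20),("A2",.005,.13,20),("mid",.02,.09,20),("G",.0325,.054,20),("pull",.02,.054,20),("pull",.0075,.054,20),("G2",.0155,.054,15),("G2b",.0075,.054,15),("end",-.0505,.054,15)):
    q,e=IK(*pose(sx,.0455,z,l),q); print(n,sx,z,l,q,round(e,2),"perp",round(((.0305-sx)*np.cos(np.radians(l))+(.216-z)*np.sin(np.radians(l)))*1e3,1))
plan(-.06,.0455,.14,20)
E
```

```text
A1 -0.06 0.14 20 [ 0.383  0.103 -0.751  0.239 -0.389 -2.044] 0.0 perp 111.0
A2 0.005 0.13 20 [ 0.35   0.219 -0.619  0.204 -0.4   -1.978] 0.0 perp 53.4
mid 0.02 0.09 20 [ 0.337  0.295 -0.65   0.261 -0.294 -2.029] 0.0 perp 53.0
G 0.0325 0.054 20 [ 0.316  0.363 -0.701  0.392 -0.178 -2.145] 0.0 perp 53.5
pull 0.02 0.054 20 [ 0.309  0.346 -0.752  0.466 -0.146 -2.213] 0.0 perp 65.3
pull 0.0075 0.054 20 [ 0.266  0.324 -0.84   0.686 -0.08  -2.396] 0.06 perp 77.0
G2 0.0155 0.054 15 [ 0.335  0.369 -0.577  0.154 -0.372 -1.925] 0.0 perp 56.4
G2b 0.0075 0.054 15 [ 0.338  0.359 -0.597  0.16  -0.363 -1.934] 0.0 perp 64.1
end -0.0505 0.054 15 [ 0.362  0.283 -0.745  0.217 -0.295 -2.016] 0.0 perp 120.2
q [ 0.171  0.2   -0.457  0.02  -0.702 -1.64 ] pos [ 0.556 -0.101  0.313] w 0.0671 F [2.  0.8 3.3]
grasp now stand [-44.1 -45.5] z 0.1571
d mm [-47.1  85.8 -23.1] rot [ 0.97 -7.79  0.08]
```

View pics/t3.png

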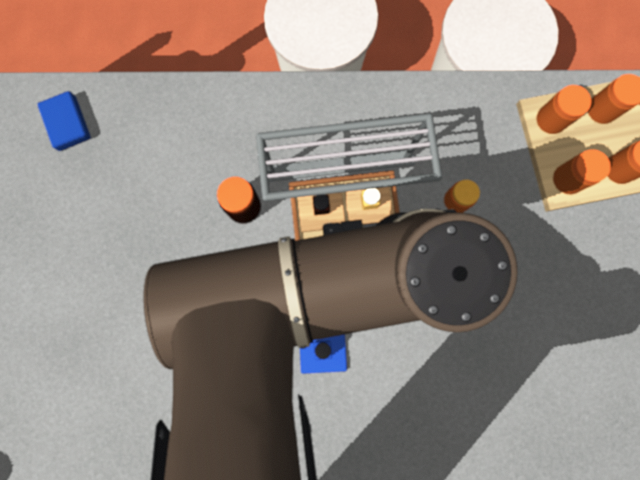

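Call:
{"name": "move_arm", "arguments": {"deltas": [[-9.4,17.2,-4.6,0.2,-1.55,0],[-9.4,17.2,-4.6,0.2,-1.55,0],[-9.4,17.2,-4.6,0.2,-1.55,0],[-9.4,17.2,-4.6,0.2,-1.55,0],[-9.4,17.2,-4.6,0.2,-1.55,0]]}}

```text
t: 8.1
eef_pos: [0.5074, -0.0141, 0.2839]
ee_rot: [3.138, 0.344, -3.028]
force: [0.3, -1.0, -0.0]
width: 0.0668
```

Call:
{"name": "move_arm", "arguments": {"deltas": [[8,0.9,-2,0,0,0],[12,1.4,-2,0,0,0],[12,1.4,-2,0,0,0],[10,1.2,-2,0,0,0],[6,0.7,-2,0,0,0]]}}

```text
t: 8.52
eef_pos: [0.5583, -0.0094, 0.2735]
ee_rot: [3.14, 0.342, -3.029]
force: [-0.8, 0.0, 0.2]
width: 0.0668
```

```bash
python3 - <<'E'
from h import *
plan(.005,.0455,.13,20)
im=arm.grab_frame("top"); a=cv2.resize(im[110:290,220:460],None,fx=3,fy=3,interpolation=cv2.INTER_CUBIC)
b=arm.grab_frame("scene"); b=cv2.resize(b[160:340,170:410],None,fx=3,fy=3,interpolation=cv2.INTER_CUBIC)
save(cv2.resize(np.hstack([a,b]),(800,300)),"g4.png")
E
```

```text
q [ 0.356  0.205 -0.658  0.213 -0.382 -1.998] pos [ 0.5583 -0.0094  0.2735] w 0.0668 F [-0.8  0.   0.2]
grasp now stand [-11.3  45.5] z 0.1235
d mm [15.2  1.9  6.2] rot [-0.07 -0.39  0.19]
```

View pics/g4.png

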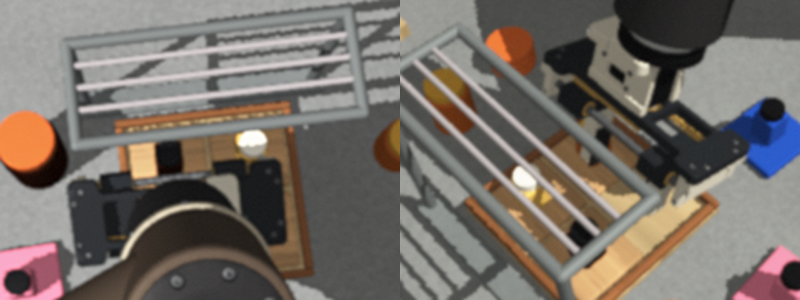

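The shelf bar, white carrier and yellow carrier are all clear. I continue in along the tool axis with lean 20.5°.

Call:
{"name": "move_arm", "arguments": {"deltas": [[5,0.6,0,0.05,-0.4,0],[5,0.6,0,0.05,-0.4,0],[4.5,0.5,0.5,0,-0.1,0.1],[3.5,0.4,0.5,0,0,0],[0,0,0,0,0,0]]}}

```text
t: 9.03
eef_pos: [0.5745, -0.0073, 0.2748]
ee_rot: [3.14, 0.358, -3.026]
force: [0.6, -0.4, -0.2]
width: 0.0673
```

Call:
{"name": "move_arm", "arguments": {"deltas": [[3.1,0.4,-8.4,0,0,0],[3.8,0.4,-10.3,0,0,0],[3.8,0.5,-10.3,0,0,0],[3.5,0.4,-9.4,0,0,0],[0,0,0,0,0,0]]}}

```text
t: 9.45
eef_pos: [0.5875, -0.0059, 0.2336]
ee_rot: [3.14, 0.354, -3.026]
force: [0.4, -0.4, -0.1]
width: 0.0672
```

```bash
python3 - <<'E'
from k2 import *
d,rv=plan(.0315,.0455,.059,20.5)
q,e=IK(*pose(.0315,.0455,.059,20.5),arm.get_state()["q"]); print(q.round(3),e.round(2))
for sx in(.02,.012,.005): q,e=IK(*pose(sx,.0455,.059,20.5),q); print(sx,q.round(3),e.round(2))
E
```

```text
q [ 0.335  0.302 -0.67   0.289 -0.263 -2.057] pos [ 0.5875 -0.0059  0.2336] w 0.0672 F [ 0.4 -0.4 -0.1]
grasp now stand [19.8 45.7] z 0.0842
d mm [ 11.    1.2 -25.4] rot [-0.05 -0.23  0.06]
[ 0.312  0.351 -0.717  0.426 -0.165 -2.175] 0.0
0.02 [ 0.302  0.335 -0.768  0.51  -0.132 -2.251] 0.0
0.012 [ 0.262  0.319 -0.837  0.701 -0.079 -2.407] 0.0
0.005 [ 0.265  0.31  -0.849  0.695 -0.077 -2.403] 0.46
```

Call:
{"name": "move_arm", "arguments": {"deltas": [[2.5,0.3,-6,0,-0.1,0],[2.5,0.3,-6,0,-0.1,0],[2.5,0.3,-6,0,0,0],[2,0.2,-4.5,0,0,0],[1.5,0.1,-2.9,0,0,0]]}}

```text
t: 9.87
eef_pos: [0.599, -0.0045, 0.2103]
ee_rot: [3.14, 0.361, -3.026]
force: [1.1, -0.1, 0.9]
width: 0.0668
```

```bash
python3 - <<'E'
from h import *
plan(.0315,.0455,.059,20.5)
im=arm.grab_frame("top"); a=cv2.resize(im[140:260,260:420],None,fx=4,fy=4,interpolation=cv2.INTER_CUBIC)
b=arm.grab_frame("scene"); b=cv2.resize(b[200:320,210:370],None,fx=4,fy=4,interpolation=cv2.INTER_CUBIC)
save(cv2.resize(np.hstack([a,b]),(800,300)),"g5.png")
E
```

```text
q [ 0.314  0.348 -0.712  0.414 -0.17  -2.165] pos [ 0.599  -0.0045  0.2103] w 0.0668 F [ 1.1 -0.1  0.9]
grasp now stand [32.4 45.8] z 0.0612
d mm [-0.5 -0.2 -2.1] rot [-0.1   0.16  0.04]
```

View pics/g5.png

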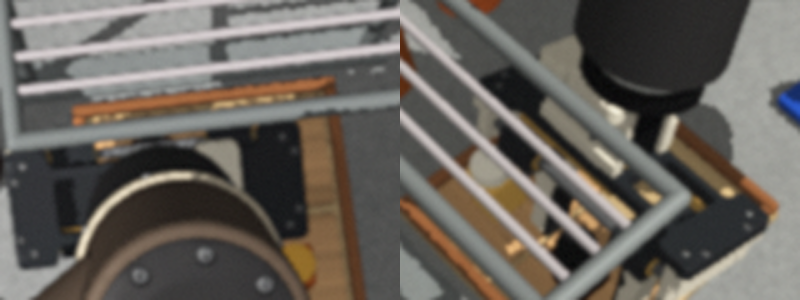

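The bar is clear and no contact force shows. Closing on the black jar.

Call:
{"name": "move_arm", "arguments": {"deltas": [[0,0,-1,0,0,0],[0,0,-1,0,0,0],[0,0,0,0,0,0],[0,0,0,0,0,0],[0,0,0,0,0,0]], "claw": 255, "squeeze": 20}}

```text
t: 10.38
eef_pos: [0.599, -0.0045, 0.2089]
ee_rot: [3.14, 0.361, -3.026]
force: [0.8, 0.7, -0.2]
width: 0.0394
```

Call:
{"name": "move_arm", "arguments": {"deltas": [[0,0,0,0,0,0],[0,0,0,0,0,0],[0,0,0,0,0,0],[0,0,0,0,0,0],[0,0,0,0,0,0]]}}

```text
t: 10.8
eef_pos: [0.599, -0.0046, 0.2088]
ee_rot: [3.14, 0.361, -3.026]
force: [-1.4, -1.3, 4.1]
width: 0.03
```

Call:
{"name": "move_arm", "arguments": {"deltas": [[-2,-0.2,0,0,0,0],[-3.5,-0.4,0,0,0,0],[-4.5,-0.5,0,0,0,0],[-3.5,-0.4,0,0,0,0],[-2,-0.2,0,0,0,0]]}}

```text
t: 11.22
eef_pos: [0.5835, -0.0057, 0.2088]
ee_rot: [3.139, 0.362, -3.025]
force: [1.7, 0.0, 0.2]
width: 0.03
```

Call:
{"name": "move_arm", "arguments": {"deltas": [[0,0,0,0,0,0],[0,0,0,0,0,0],[0,0,0,0,0,0],[0,0,0,0,0,0],[0,0,0,0,0,0]], "claw": 60}}

```text
t: 11.63
eef_pos: [0.5837, -0.0061, 0.2085]
ee_rot: [3.14, 0.361, -3.026]
force: [0.3, 0.3, -0.3]
width: 0.0574
```

```bash
python3 - <<'E'
from h import *
plan(.018,.0455,.056,15)
im=arm.grab_frame("top"); a=cv2.resize(im[140:260,260:420],None,fx=4,fy=4,interpolation=cv2.INTER_CUBIC)
b=arm.grab_frame("scene"); b=cv2.resize(b[200:320,210:370],None,fx=4,fy=4,interpolation=cv2.INTER_CUBIC)
save(cv2.resize(np.hstack([a,b]),(800,300)),"g6.png")
E
```

```text
q [ 0.284  0.326 -0.804  0.604 -0.102 -2.33 ] pos [ 0.5837 -0.0061  0.2085] w 0.0574 F [ 0.3  0.3 -0.3]
grasp now stand [17.  45.9] z 0.0595
d mm [16.   1.6  1.3] rot [-0.74  5.62  0.05]
```

View pics/g6.png

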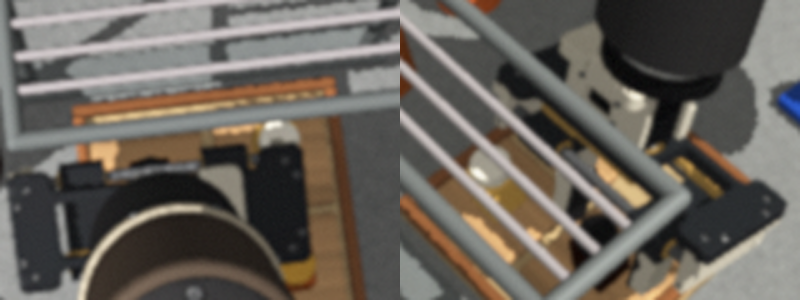

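Black moved about 15 mm towards the front. Now re-pose around the jar at lean 15°, grip again and pull the rest of the way.

Call:
{"name": "move_arm", "arguments": {"deltas": [[2.8,0.3,0.2,-0.14,1.12,0],[2.8,0.3,0.2,-0.15,1.12,0],[2.8,0.3,0.2,-0.15,1.12,0],[2.8,0.3,0.2,-0.15,1.12,0],[2.8,0.3,0.2,-0.15,1.12,0]]}}

```text
t: 12.15
eef_pos: [0.5981, -0.006, 0.2103]
ee_rot: [-3.138, 0.268, -3.026]
force: [0.3, -0.5, -0.6]
width: 0.067
```

```bash
python3 - <<'E'
from k2 import *
plan(.016,.0455,.056,15)
q=arm.get_state()["q"]
for sx in(.016,-.02,-.061): q,e=IK(*pose(sx,.0455,.056,15),q); print(sx,q.round(3),e.round(2))
E
```

```text
q [ 0.333  0.365 -0.583  0.17  -0.366 -1.939] pos [ 0.5981 -0.006   0.2103] w 0.067 F [ 0.3 -0.5 -0.6]
grasp now stand [17.3 43.7] z 0.0567
d mm [-0.4  1.2 -0.4] rot [0.14 0.4  0.11]
0.016 [ 0.335  0.367 -0.574  0.152 -0.378 -1.923] 0.0
-0.02 [ 0.349  0.32  -0.664  0.181 -0.337 -1.966] 0.0
-0.061 [ 0.367  0.265 -0.769  0.226 -0.29  -2.029] 0.0
```

Call:
{"name": "move_arm", "arguments": {"deltas": [[-0.5,1,-0.4,0.14,0.2,0.1],[-0.3,0.5,0,0,0,0],[0,0,0,0,0,0],[0,0,0,0,0,0],[0,0,0,0,0,0]], "claw": 255, "squeeze": 20}}

```text
t: 12.57
eef_pos: [0.5965, -0.0052, 0.2098]
ee_rot: [-3.14, 0.266, -3.025]
force: [-0.6, -0.5, 0.3]
width: 0.0396
```

Call:
{"name": "move_arm", "arguments": {"deltas": [[0,0,0,0,0,0],[0,0,0,0,0,0],[0,0,0,0,0,0],[0,0,0,0,0,0],[0,0,0,0,0,0]]}}

```text
t: 12.98
eef_pos: [0.5968, -0.0051, 0.2099]
ee_rot: [-3.14, 0.266, -3.025]
force: [-1.4, 0.2, 1.6]
width: 0.0301
```

```bash
python3 - <<'E'
from h import *
plan(.016,.0455,.056,15)
E
```

```text
q [ 0.335  0.365 -0.581  0.161 -0.37  -1.932] pos [ 0.5968 -0.0051  0.2099] w 0.0301 F [-1.4  0.2  1.6]
grasp now stand [15.7 45.1] z 0.0562
d mm [ 0.8  0.3 -0. ] rot [0.04 0.23 0.04]
```

Call:
{"name": "move_arm", "arguments": {"deltas": [[-3,-0.35,0,0,0,0],[-6,-0.7,0,0,0,0],[-9,-1.05,0,0,0,0],[-10,-1.2,0,0,0,0],[-10,-1.2,0,0,0,0]]}}

```text
t: 13.4
eef_pos: [0.5579, -0.0096, 0.2099]
ee_rot: [-3.141, 0.266, -3.025]
force: [0.5, -0.4, -0.7]
width: 0.03
```

Call:
{"name": "move_arm", "arguments": {"deltas": [[-10,-1.2,0,0,0,0],[-10,-1.2,0,0,0,0],[-9,-1.05,0,0,0,0],[-5,-0.6,0,0,0,0],[-3,-0.35,0,0,0,0]]}}

```text
t: 13.82
eef_pos: [0.5208, -0.0141, 0.2099]
ee_rot: [-3.14, 0.266, -3.025]
force: [0.9, -1.0, -1.7]
width: 0.0294
```

```bash
python3 - <<'E'
from h import *
plan(-.06,.0455,.056,15)
E
```

```text
q [ 0.366  0.263 -0.777  0.24  -0.281 -2.043] pos [ 0.5208 -0.0141  0.2099] w 0.0294 F [ 0.9 -1.  -1.7]
grasp now stand [-60.8  44.9] z 0.0562
d mm [ 1.3  0.5 -0. ] rot [0.04 0.22 0.03]
```

Call:
{"name": "move_arm", "arguments": {"deltas": [[0,0,0,0,0,0],[0,0,0,0,0,0],[0,0,0,0,0,0],[0,0,0,0,0,0],[0,0,0,0,0,0]], "claw": 60}}

```text
t: 14.23
eef_pos: [0.5223, -0.0138, 0.2099]
ee_rot: [-3.14, 0.266, -3.025]
force: [0.1, -0.2, -0.3]
width: 0.0577
```

Call:
{"name": "move_arm", "arguments": {"deltas": [[0,0,8,0,0,0],[0,0,18,0,0,0],[0,0,25,0,0,0],[0,0,25,0,0,0],[0,0,25,0,0,0]]}}

```text
t: 14.65
eef_pos: [0.522, -0.0138, 0.3118]
ee_rot: [-3.141, 0.265, -3.025]
force: [0.5, -0.3, -0.5]
width: 0.0668
```

Call:
{"name": "move_arm", "arguments": {"deltas": [[-10,-35,5,0,2,0],[-10,-35,5,0,2,0],[-10,-35,5,0,2,0],[-10,-35,5,0,2,0],[-10,-35,5,0,2,0]]}}

```text
t: 15.07
eef_pos: [0.4715, -0.1902, 0.3366]
ee_rot: [3.122, 0.092, -3.028]
force: [0.9, 0.2, 0.7]
width: 0.0671
```

Call:
{"name": "move_arm", "arguments": {"deltas": [[-12,-35,5,0,1,0],[-12,-35,5,0,1,0],[-12,-35,5,0,1,0],[-12,-35,5,0,0,0],[-12,-35,5,0,0,0]]}}

```text
t: 15.48
eef_pos: [0.4113, -0.3656, 0.3611]
ee_rot: [3.116, 0.041, -3.029]
force: [0.1, -0.3, -1.7]
width: 0.0672
```

Call:
{"name": "move_arm", "arguments": {"deltas": [[-12,-35,3,0,0,0],[-12,-35,3,0,0,0],[-12,-35,3,0,0,0],[-12,-30,0,0,0,0],[0,0,0,0,0,0]]}}

```text
t: 15.9
eef_pos: [0.362, -0.5033, 0.3691]
ee_rot: [3.117, 0.039, -3.033]
force: [0.6, 0.3, 0.4]
width: 0.0669
```

```bash
python3 - <<'E'
from h import *
np.set_printoptions(precision=1,suppress=True)
im=arm.grab_frame("top"); st=lambda p:RS.T@(p[:2]-C)*1e3
for n in("yellow_mid","black_mid","white_mid"):
    for r in arm.spot_point(n,"top")[:3]: print(n,np.array(r["xy"]),round(r["score"],2),"stand mm",st(to_plane("top",r["xy"],.042)))
for n in("big_jar","small_jar","spare_lids"):
    for r in arm.spot_point(n,"top")[:1]: print(n,np.array(r["xy"]))
big=cv2.resize(im[160:300,270:430],None,fx=4,fy=4,interpolation=cv2.INTER_CUBIC)
g=lambda sx,sy,z:tuple(np.int32((proj("top",np.append(world(sx,sy),z))+.5-[270,160])*4))
for s in((-1,1),(-1,-1)):
    cx,cy=s[0]*.0455,s[1]*.0455
    cv2.polylines(big,[np.array([g(cx+a*.042,cy+b*.042,.022) for a,b in((1,1),(1,-1),(-1,-1),(-1,1))])],1,(0,255,0),1)
    cv2.circle(big,g(cx,cy,.074),3,(255,0,255),-1)
save(big,"end.png"); print(arm.get_state()["eef_pos"],arm.get_state()["t"])
E
```

```text
yellow_mid [377.8 246.6] 0.79 stand mm [-45.3 -49.9]
black_mid [327.  255.2] 0.96 stand mm [-50.2  43. ]
black_mid [323.6 348.9] 0.82 stand mm [-213.9   68.6]
white_mid [370.9 197. ] 0.87 stand mm [ 46.9 -49.6]
big_jar [244.8 205.4]
small_jar [457.9 198.5]
spare_lids [476.3 254.7]
[ 0.4 -0.5  0.4] 16.25
```

View pics/end.png

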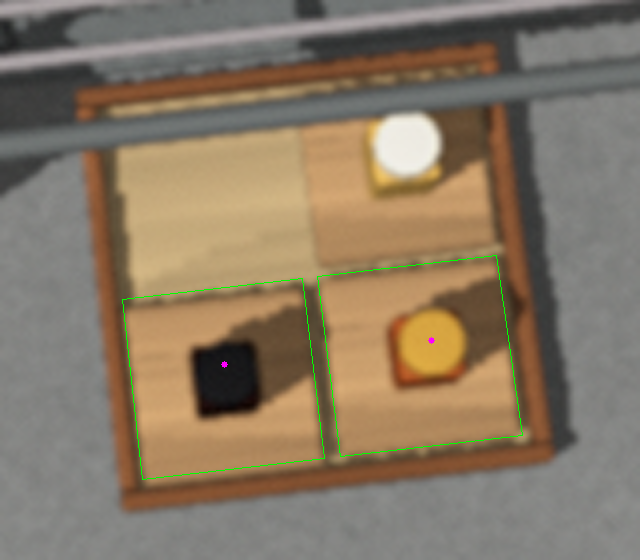

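The view shows yellow front right (crop 432,342), black front left (225,378), the back left place empty, and white unchanged at (407,145). The bystanders are where they were, to about 2 px. Handing in.

```bash
python3 -c "
from station import arm
print(arm.job_done())"
```

```text
the job is handed in; nothing more can be done
None
```

The job is done and handed in at about 16 s. The yellow-lidded carrier is in the front right place with the yellow patch. The black-lidded carrier is in the front left place that yellow left, so the back left place is free.

**How it went:** I slid yellow across in one grip. The recommended 32° lean turned out to be out of this arm's reach for the black jar. I pulled black in two grips instead, leaning 20.5° on the front part of the jar for 15 mm and then 15° for the last 76 mm.

**Last checks:**
- **Carriers in place:** the top view shows both tiles inside their places. The point network put yellow at stand (-45, -50) mm and black at (-50, 43) mm, against a target of (-45.5, ±45.5) mm. That is up to 5 mm off, but untouched white also reads 4 mm off, and the arm's own travel gave about 91 mm for each slide.
- **Nothing disturbed:** white was unchanged, and the big jar, small jar and lids were within about 2 px of their first pixels. I did not compare the pink and blue look-alikes at the end; the network listed the blue one near its first pixel but not the pink one.
- **Forces:** the largest reading on the tool was about 8 N. The arm ended clear of everything.

**What disagreed:** my first automatic fit of the tray was wrong, thrown off by the shelf bar, so I used kerb corners read from the picture. After that the two cameras differed by about 3 to 4 mm, and I used the average.

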